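Put the loose optics away on the laser bench

TASK

Sort the loose optics on the bench into the white trays: one steel post in each bay of the small two-bay tray, one mirror mount in each bay of the large two-bay tray, and the black lens tube in the round dish. Leave each one standing upright on the floor of its bay or dish, and leave the iris on its little stand where it is.

Things in the scene. Friction and masses are not known exactly. Their poses are not given: they have to be found in the camera images.
- post_a: short steel pedestal post, a plain upright cylinder 25 mm in diameter and 60 mm tall on a 32 mm round flange 6 mm thick, 0.2 kg; one of two alike. Origin: centre of its underside, z up along the post
- post_b: short steel pedestal post, a plain upright cylinder 25 mm in diameter and 60 mm tall on a 32 mm round flange 6 mm thick, 0.2 kg; one of two alike. Origin: centre of its underside, z up along the post
- mount_a: small black mirror mount standing on its lower edge: two square plates 46 mm wide (its y) and 46 mm tall, together 27 mm thick (its x, from -15 to +12 mm), a round mirror on the -x face and two steel adjuster knobs on the +x face reaching out to x = +25 mm, 0.11 kg; one of two alike. The two 46 mm-apart side faces (+y and -y) are plain and free to grip. Origin: on the underside, midway between the side faces, z up
- mount_b: small black mirror mount standing on its lower edge: two square plates 46 mm wide (its y) and 46 mm tall, together 27 mm thick (its x, from -15 to +12 mm), a round mirror on the -x face and two steel adjuster knobs on the +x face reaching out to x = +25 mm, 0.11 kg; one of two alike. The two 46 mm-apart side faces (+y and -y) are plain and free to grip. Origin: on the underside, midway between the side faces, z up
- lens_tube: black lens tube, an upright cylinder 40 mm in diameter and 45 mm tall with a round lens in its top end, 0.09 kg. Origin: centre of its underside, z up along the tube (the lens end is up)
- post_tray: the small rectangular tray for posts: 64 mm (its x) by 124 mm (its y), walls 4 mm thick and 15 mm high, floor 4 mm thick; a 4 mm divider as high as the walls makes two bays, each 56 by 56 mm, centred at y = +30 and -30 mm. White plastic, screwed to the bench. Origin: centre of its underside
- mount_tray: the large rectangular tray for mirror mounts: 92 mm (its x) by 172 mm (its y), walls 4 mm thick and 15 mm high, floor 4 mm thick; a 4 mm divider as high as the walls makes two bays, each 84 (x) by 80 (y) mm, centred at y = +42 and -42 mm. White plastic, screwed to the bench. Origin: centre of its underside
- lens_dish: the round dish for the lens tube: 84 mm outside and 76 mm inside diameter, rim 15 mm high, floor 4 mm thick. White plastic, screwed to the bench. Origin: centre of its underside
- iris: iris diaphragm on its stand, loose, not to be moved: a black disc 38 mm across and 10 mm thick standing on edge above a steel foot 34 mm in diameter, 76 mm tall overall, 0.25 kg. Origin: centre of its underside, z up. It stands among the things to be sorted. (Lower parts lie about it: clamping forks up to 13 mm high, a hex key, a small ring.)

How it is judged:
At the end, for the whole second after the job is handed in: One post in each bay of the small tray, one mount in each bay of the large tray, the lens tube within 22 mm of the dish's centre; each on its tray's floor (within 4 mm), upright within 7 degrees, at rest; the iris within 15 mm of where it stood ((((y of post_a in the frame of post_tray between 0.013 and 0.047 m and x of post_a in the frame of post_tray between -0.017 and 0.017 m) and (y of post_b in the frame of post_tray between -0.047 and -0.013 m and x of post_b in the frame of post_tray between -0.017 and 0.017 m)) or ((y of post_b in the frame of post_tray between 0.013 and 0.047 m and x of post_b in the frame of post_tray between -0.017 and 0.017 m) and (y of post_a in the frame of post_tray between -0.047 and -0.013 m and x of post_a in the frame of post_tray between -0.017 and 0.017 m))) and (((y of mount_a in the frame of mount_tray between 0.008 and 0.076 m and x of mount_a in the frame of mount_tray between -0.034 and 0.034 m) and (y of mount_b in the frame of mount_tray between -0.076 and -0.008 m and x of mount_b in the frame of mount_tray between -0.034 and 0.034 m)) or ((y of mount_b in the frame of mount_tray between 0.008 and 0.076 m and x of mount_b in the frame of mount_tray between -0.034 and 0.034 m) and (y of mount_a in the frame of mount_tray between -0.076 and -0.008 m and x of mount_a in the frame of mount_tray between -0.034 and 0.034 m))) and horizontal distance between lens_tube and lens_dish below 0.022 m and z of each of post_a, post_b in the frame of post_tray below 0.008 m and angle between each of post_a, post_b, mount_a, mount_b, lens_tube's own z axis and vertical below 0.12 rad and linear speed of each of post_a, post_b, mount_a, mount_b, lens_tube below 0.02 m/s and z of each of mount_a, mount_b in the frame of mount_tray below 0.008 m and z of lens_tube in the frame of lens_dish below 0.008 m and distance of iris from where it was at the start of the episode below 0.015 m); the robot touches nothing.
It fails at once if the iris is shoved or knocked over (distance of iris from where it was at the start of the episode above 0.015 m or angle between iris's own z axis and vertical above 0.35 rad).
It also fails if it takes over 141 s, if anything falls off the work surface, if the arm or the gripper's body presses on something with over 40 N, if the wrist force passes 120 N, or if a joint passes its speed limit or range.

ROBOT

A 6-joint arm with a two-finger parallel gripper is mounted at the origin on the work surface. World frame = base frame: x ahead of the robot, y to its left, z up, the work surface at z = 0. Lengths are in m, angles in rad, forces in N, time in s.
With the tool pointing down it reaches from about 0.25 to 0.725 m from the base axis. Payload 4 kg.
Tool frame: the origin (TCP) lies on the centre line of the jaws, within the pads' length; the fingertips stand 22 mm ahead of it and the grasp point (between the pads) lies 3 mm ahead of it; z points along the fingers, y is the line along which they close (so a half turn about z gives the same grasp; the last joint's range is limited). The gripper opens to 85 mm and grips with 20 to 120 N. Pads are 22 mm wide; open, the fingers measure 114 mm over their backs; the gripper's body (76 mm by 85 mm) begins 54 mm behind the grasp point. The pads swing forward as they close: fully open they stand 13 mm farther back than shut.
Start: joints at [-1.3, 0.241, 0.005, 1.335, 0, 1.571], TCP at [0.134, -0.482, 0.253] pointing down, gripper open.
Joint ranges: [-2.72, 2.72], [-1.05, 1.87], [-1.09, 1.28], [-1.99, 2.15], [-1.42, 1.44], [-3.14, 3.14]. Speed limits (rad/s): [2.79, 2.79, 3.14, 3.14, 3.14, 3.14].

INTERFACE

Orientations are given as a unit quaternion [x, y, z, w].
In Python, from workcell import bot gives the robot as it stands.
- The arm moves only by the shell command python3 -m inch 'ROWS'. ROWS is JSON, one flat list of numbers, 7 for each row, row after row: the shift along the world's x, y, z in mm, then the turn, a rotation vector about the world's x, y, z in rad, then the opening in per cent of the stroke, from 0 (shut) to 100 (fully open). A call has 1 to 8 rows; each row is the pose to reach, as a shift and turn from the pose commanded when the call began; what a row does not reach only later rows make up. A row lasts 1/12 s, in which the tool goes at most 41.7 mm and 7.16 degrees, less where a joint would pass 70% of its speed; a pose out of reach is approached as far as the arm can. A call with a gripper value outside its range is refused whole. The fingers move at their own pace and stop on an object; the grip force is fixed at half the most. Time passes only in rows, so rows that repeat a pose let the fingers close. It gives the time, the measured TCP pose, the force, the opening and the grip force at its end, in the units of the state.
- bot.get_obs(): the state, without advancing time (a new reading comes with each control period).
- bot.camera(name): name is "side" or "top" or "wrist"; returns the picture (384x512x3 uint8, blue, green, red); there is no depth.
- bot.camera_info(name): a dict with "intrinsics" (3x3 intrinsics, pixels), "camera_from_world" (4x4, takes a point from world to camera coordinates); the wrist camera has in their place "hand_eye" (4x4, takes a point from camera to tool coordinates, whose origin is the TCP and whose axes are the flange's). Camera axes: x right, y down, z forward; pixel columns grow to the right and rows downward; lengths in m; the calibration is good to about 2 mm. A picture is of the moment at which its call begins: read the wrist's pose just before it. camera_info takes no time and is no camera call.
- bot.job_done(): hands the job in; it is judged then, once.
Trained networks look in the newest picture that a camera, given by its name, has taken for a name from the list of things; names that differ only in an ending like _2 or _b are one class to them, and where a whole thing is asked for, a point or a joint stands for the part that bears it (a point fixed in the world has none). Each returns a list of dicts, best first, with "confidence" (0 to 1); they miss things now and then, are a little off and sometimes report something else, mostly with a low value. They report only what shows in the picture. A call takes as long as a camera call.
- bot.silhouettes(camera, target): "mask" (384x512 bool, what is visible of it) and "uv" ([column, row] in pixels, amid what is visible of it).
- bot.spot_point(camera, target): "uv" ([column, row] in pixels: a listed point, or the origin of a listed thing).
The state is a dict: "clock": time; "joint_pos": joint angles; "joint_vel": joint speeds; "tau": joint torques, N m; "eef_pos": TCP position; "tool_rot": TCP orientation; "ft_force": force on the tool from outside, world axes, zero at the start; "ft_torque": the same for the moment, N m; "grip_width": finger opening in m; "grasp_force": force on a finger pad.
Only numpy, scipy, OpenCV 4.12 (cv2) and the standard library are available. Lean on these libraries where they do the work, as an engineer would, in place of code of your own. Each camera call takes 0.05 s, during which the arm holds its last target. There are 200 camera calls.

## Working session

There is one attempt and no reset: what is moved stays moved. The work goes in short steps, Python scripts to look and compute and a shell command to move; the robot and the scene stay as the last step left them, time stands still between calls to the robot, and variables do not carry over. Pictures are saved under pics/ and viewed, at most 18 in all, crops included, and the job is handed in when it is done.

```bash
mkdir -p pics; ls
python3 - <<'E'
from workcell import bot
import cv2
for c in("top","side"):
    cv2.imwrite(f"pics/{c}0.png",bot.camera(c))
    i=bot.camera_info(c);print(c,i)
    for t in("post_a","mount_a","lens_tube","post_tray","mount_tray","lens_dish","iris"):
        print(t,[(round(float(d["confidence"]),2),[round(float(x)) for x in d["uv"]]) for d in bot.spot_point(c,t)])
print(bot.camera_info("wrist"));print(bot.get_obs())
E
```

```text
pics
top {'intrinsics': array([[414.08252603,   0.        , 245.81763252],
       [  0.        , 414.08252603, 190.88342568],
       [  0.        ,   0.        ,   1.        ]]), 'camera_from_world': array([[ 0.00359834, -0.99991724,  0.01235174, -0.01273523],
       [-0.99639404, -0.00463218, -0.08471994,  0.51650513],
       [ 0.08477014, -0.01200235, -0.99632824,  0.93010682],
       [ 0.        ,  0.        ,  0.        ,  1.        ]])}
post_a [(0.67, [122, 236])]
mount_a [(0.82, [368, 246]), (0.81, [304, 232])]
lens_tube [(0.52, [242, 218])]
post_tray [(0.93, [251, 144])]
mount_tray [(0.75, [345, 150]), (0.74, [248, 144])]
lens_dish [(0.9, [140, 153]), (0.41, [209, 193])]
iris [(0.66, [206, 192])]
side {'intrinsics': array([[405.80256168,   0.        , 259.93927902],
       [  0.        , 405.80256168, 184.91252783],
       [  0.        ,   0.        ,   1.        ]]), 'camera_from_world': array([[-0.96985263, -0.24366308,  0.00376442,  0.4846418 ],
       [-0.17202188,  0.673594  , -0.71880428,  0.10281082],
       [ 0.17261038, -0.69778179, -0.6952023 ,  0.8890739 ],
       [
[... 866 characters left out ...]
_pos': array([-1.30000059e+00,  2.40527731e-01,  5.00581232e-03,  1.33516773e+00,
       -6.90162783e-06,  1.57077488e+00]), 'joint_vel': array([ 1.40918537e-03,  1.58079073e-04,  1.24619714e-03,  7.89493456e-04,
       -5.98828837e-05,  6.43835805e-04]), 'tau': array([ 6.77298103e-04, -3.72151852e+01,  2.52678627e+01,  8.62998841e-04,
       -1.28480879e-04,  1.07383766e-06]), 'eef_pos': array([ 0.13375093, -0.48179291,  0.25334482]), 'tool_rot': array([9.90846254e-01, 1.34995176e-01, 3.77996407e-06, 5.33153947e-05]), 'ft_force': array([-0.17239806,  0.64177795,  0.09674878]), 'ft_torque': array([-0.0043106 ,  0.01933591,  0.00063413]), 'grasp_force': 0.0, 'grip_width': 0.08515573792672948}
```

Run:
```python
import cv2
for c,(x0,y0,x1,y1) in dict(top=(80,100,440,300),side=(120,80,400,340)).items():
    im=cv2.imread(f"pics/{c}0.png")[y0:y1,x0:x1]
    f=min(800/(x1-x0),600/(y1-y0));cv2.imwrite(f"pics/{c}1.png",cv2.resize(im,None,fx=f,fy=f,interpolation=2));print(f)
```

```text
2.2222222222222223
2.3076923076923075
```

View pics/top1.png

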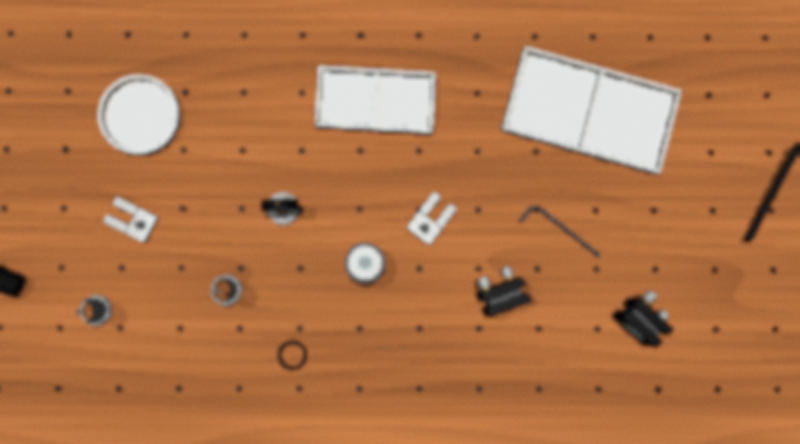

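View pics/side1.png

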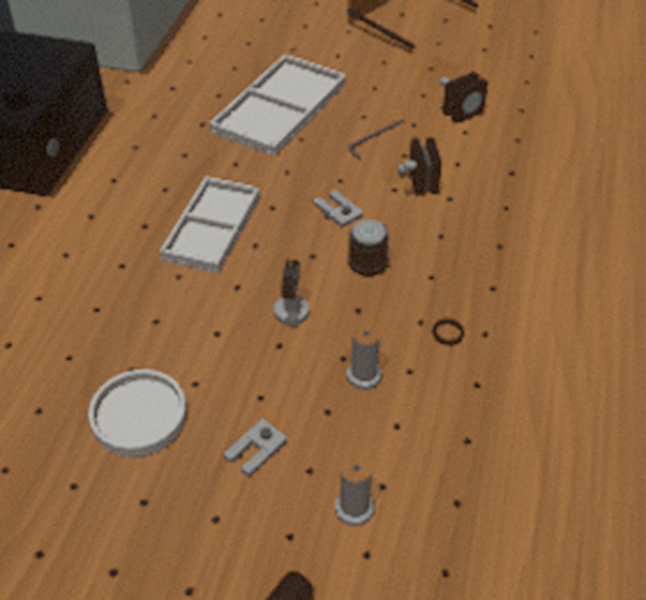

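The top crop shows the dish (138,115), post tray (376,100) and mount tray (592,110). Below them are posts at (97,310) and (226,290), the tube at (365,263), mounts at (503,292) and (643,320), and the iris at (282,207). The side view agrees, and everything is upright.

```bash
cat > h.py <<'E'
import numpy as np,cv2
from workcell import bot
def ray(c,uv):
    i=bot.camera_info(c);K=i["intrinsics"]
    if c=="wrist":
        from scipy.spatial.transform import Rotation as R
        o=bot.get_obs();T=np.eye(4);T[:3,:3]=R.from_quat(o["tool_rot"]).as_matrix();T[:3,3]=o["eef_pos"];W=T@i["hand_eye"]
    else: W=np.linalg.inv(i["camera_from_world"])
    d=W[:3,:3]@np.linalg.solve(K,[uv[0],uv[1],1.]);return W[:3,3],d
def onz(c,uv,z):
    o,d=ray(c,uv);return (o+d*(z-o[2])/d[2])[:2]
E
python3 - <<'E'
from h import *
np.set_printoptions(precision=4,suppress=True)
for c in("top","side"):
    bot.camera(c); 
    for t in("post_a","mount_a","lens_tube","post_tray","mount_tray","lens_dish","iris"):
        for d in bot.silhouettes(c,t):
            if d["confidence"]<.3: continue
            m=d["mask"].astype(np.uint8);p=cv2.findContours(m,0,1)[0]
            p=max(p,key=cv2.contourArea)[:,0]
            z=.015 if ("tray" in t or "dish" in t) else .0
            w=np.array([onz(c,q,z) for q in p])
            (cx,cy),s,a=cv2.minAreaRect((w*1000).astype(np.float32))
            print(c,t,round(float(d["confidence"]),2),d["uv"],int(m.sum()),"ctr",[round(cx),round(cy)],[round(x) for x in s],round(a,1),"uv@0",onz(c,d["uv"],z))
        for d in bot.spot_point(c,t):
            if d["confidence"]>.3: print("    spot",t,round(float(d["confidence"]),2),onz(c,d["uv"],0))
E
```

```text
top post_a 0.53 [180.9, 229.4] 124 ctr [426, 138] [31, 31] 37.3 uv@0 [0.4277 0.1401]
top post_a 0.42 [124.5, 241.2] 110 ctr [405, 273] [28, 25] 1.6 uv@0 [0.3999 0.2702]
    spot post_a 0.66 [0.3999 0.2711]
    spot post_a 0.49 [0.4256 0.143 ]
top mount_a 0.86 [367.1, 242.6] 396 ctr [400, -303] [57, 48] 44.8 uv@0 [ 0.3985 -0.2947]
top mount_a 0.63 [306.5, 233.0] 341 ctr [426, -149] [43, 53] 21.7 uv@0 [ 0.4203 -0.153 ]
    spot mount_a 0.79 [ 0.3917 -0.2896]
    spot mount_a 0.53 [ 0.4252 -0.1493]
    spot mount_a 0.37 [0.403  0.2661]
top lens_tube 0.71 [244.8, 216.6] 234 ctr [457, -6] [38, 38] 45.3 uv@0 [ 0.458  -0.0087]
    spot lens_tube 0.71 [ 0.451  -0.0062]
top post_tray 0.92 [248.5, 146.6] 1440 ctr [626, -16] [124, 67] 89.0 uv@0 [ 0.6211 -0.0166]
    spot post_tray 0.93 [ 0.6242 -0.0112]
top mount_tray 0.81 [346.3, 149.0] 2913 ctr [617, -243] [174, 98] 73.2 uv@0 [ 0.6168 -0.2458]
    spot mount_tray 0.87 [ 0.6169 -0.242 ]
    spot mount_tray 0.32 [ 0.3952 -0.2873]
top lens_dish 0.92 [141.0, 150.9] 1060 ctr [610, 231] [84, 84] 46.1 uv@0 [0.6094 0.2337]
    spot lens_dish 0.78 [0.
[... 688 characters left out ...]
a 0.61 [ 0.398 -0.293]
    spot mount_a 0.52 [ 0.4308 -0.168 ]
side lens_tube 0.55 [279.9, 185.8] 377 ctr [459, -29] [43, 85] 9.1 uv@0 [ 0.4576 -0.0325]
    spot lens_tube 0.72 [ 0.4561 -0.0137]
    spot lens_tube 0.48 [0.4262 0.14  ]
side post_tray 0.57 [210.1, 178.0] 1111 ctr [626, -11] [138, 73] 87.5 uv@0 [ 0.6253 -0.0019]
    spot post_tray 0.82 [ 0.6209 -0.0125]
    spot mount_tray 0.58 [ 0.6159 -0.247 ]
side lens_dish 0.8 [178.3, 259.5] 1257 ctr [609, 236] [82, 91] 38.4 uv@0 [0.6083 0.2412]
    spot lens_dish 0.98 [0.611  0.2313]
    spot lens_dish 0.56 [ 0.4236 -0.1621]
side iris 0.76 [245.2, 210.7] 242 ctr [522, 52] [30, 89] 16.2 uv@0 [0.5176 0.0674]
    spot iris 0.8 [0.515  0.0804]
```

```bash
python3 -m inch '[33,24,0,0,0,-0.11,100, 65,48,0,0,0,-0.23,100, 98,72,0,0,0,-0.34,100, 130,96,0,0,0,-0.46,100, 163,120,0,0,0,-0.57,100, 195,144,0,0,0,-0.69,100, 228,168,0,0,0,-0.8,100, 260,192,0,0,0,-0.92,100]'; python3 -m inch '[0,0,-10,0,0,0,100,0,0,-20,0,0,0,100,0,0,-20,0,0,0,100]'
cat > look.py <<'E'
from h import *
import sys
def look(t,name=None,zt=.045):
    o=bot.get_obs();im=bot.camera("wrist")
    if name: cv2.imwrite(f"pics/{name}.png",im)
    for d in bot.silhouettes("wrist",t):
        m=d["mask"].astype(np.uint8);p=max(cv2.findContours(m,0,1)[0],key=cv2.contourArea)[:,0]
        w=np.array([onz("wrist",q,zt) for q in p])*1000
        (cx,cy),s,a=cv2.minAreaRect(w.astype(np.float32))
        print("sil",round(float(d["confidence"]),2),np.round(d["uv"]),"rect@",zt,round(cx,1),round(cy,1),np.round(s),round(a,1))
    for d in bot.spot_point("wrist",t): print("spot",round(float(d["confidence"]),2),np.round(d["uv"]),np.round(onz("wrist",d["uv"],0)*1000,1))
    q=o["tool_rot"];print("tcp",np.round(o["eef_pos"]*1000,1),"yaw",round(2*float(np.arctan2(q[1],q[0])),3),"t",o["clock"])
if __name__=="__main__": look(sys.argv[1],*sys.argv[2:3],*map(float,sys.argv[3:]))
E
python3 look.py mount_b w1 0.046
```

```text
clock: 2.97
eef_pos: [0.3703, -0.3074, 0.2535]
tool_rot: [0.956, -0.294, 0.0, 0.0]
ft_force: [0.6, 0.1, 0.1]
grip_width: 0.0856
grasp_force: 0.0
clock: 3.22
eef_pos: [0.3689, -0.3072, 0.2316]
tool_rot: [0.957, -0.291, -0.002, -0.001]
ft_force: [-0.7, 0.2, -0.3]
grip_width: 0.0854
grasp_force: 0.0
sil 0.87 [ 92. 210.] rect@ 0.046 428.3 -159.0 [41. 70.] 12.0
spot 0.75 [220. 149.] [ 399.1 -290.3]
spot 0.74 [103. 201.] [ 424.4 -147.2]
tcp [ 368.9 -307.2  231.6] yaw -0.59 t 3.2167
```

View pics/w1.png

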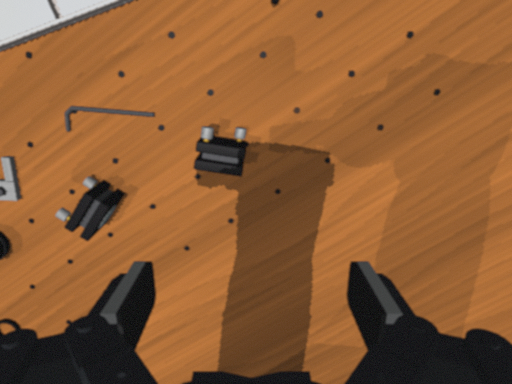

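```bash
python3 -m inch '[14,8,-30,0,0,-0.045,100,28,16,-60,0,0,-0.09,100,28,16,-80,0,0,-0.09,100,28,16,-80,0,0,-0.09,100,28,16,-80,0,0,-0.09,100]'
python3 look.py mount_b w2 0.046; python3 -c "
import cv2
im=cv2.imread('pics/w2.png')[100:350,140:390];cv2.imwrite('pics/w2c.png',cv2.resize(im,None,fx=2.4,fy=2.4,interpolation=2))"
```

```text
clock: 3.78
eef_pos: [0.3886, -0.3024, 0.1532]
tool_rot: [0.945, -0.327, 0.001, -0.005]
ft_force: [-0.0, -0.1, 0.6]
grip_width: 0.0857
grasp_force: 0.0
sil 0.86 [234. 194.] rect@ 0.046 406.5 -298.3 [46. 48.] 48.0
sil 0.63 [ 80. 271.] rect@ 0.046 430.9 -162.2 [39. 76.] 12.6
spot 0.9 [ 95. 254.] [ 426.7 -148. ]
spot 0.89 [234. 186.] [ 399.2 -289.6]
tcp [ 388.6 -302.4  153.2] yaw -0.666 t 3.7833
```

View pics/w2c.png

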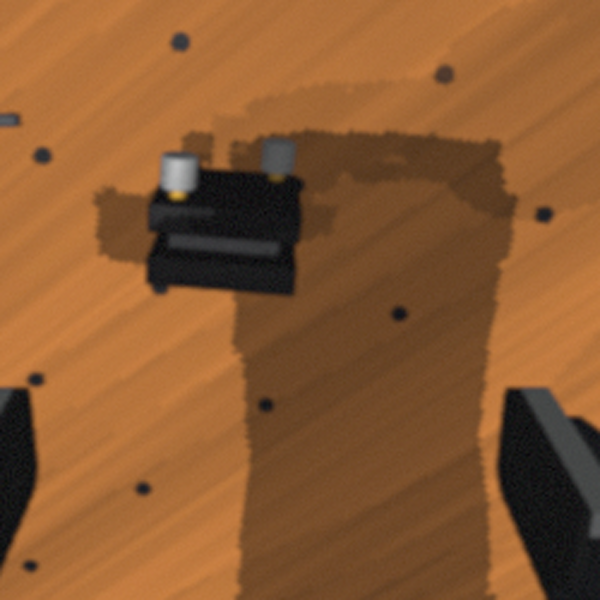

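Run:
```python
from h import *
from look import look
look("mount_b")
f=lambda u,v,z:np.round(onz("wrist",(140+u/2.4,100+v/2.4),z)*1000,1)
print(f(150,288,.046),f(293,294,.046),f(221,291,.046))
```

```text
sil 0.8 [ 84. 272.] rect@ 0.045 429.2 -161.1 [40. 78.] 12.1
sil 0.74 [236. 197.] rect@ 0.045 404.9 -297.5 [46. 50.] 47.5
spot 0.62 [236. 186.] [ 397.4 -290.4]
spot 0.6 [ 98. 258.] [ 422.5 -147. ]
tcp [ 390.3 -303.5  155.4] yaw -0.666 t 3.9333
[ 402.1 -265.7] [ 373.5 -299. ] [ 387.9 -282.2]
```

```bash
python3 -m inch '[8,12,-30,0,0,-0.045,100,8,12,-60,0,0,-0.045,100,8,12,-60,0,0,-0.045,100,8,12,-60,0,0,-0.045,100,8,12,-60,0,0,-0.045,100,8,12,-60,0,0,-0.045,100]'
```

```text
clock: 4.58
eef_pos: [0.3866, -0.3062, 0.0953]
tool_rot: [0.942, -0.335, 0.006, -0.011]
ft_force: [-0.7, -0.6, -1.3]
grip_width: 0.0853
grasp_force: 0.0
```

```bash
python3 -c "
from h import *
o=bot.get_obs();print(o['joint_pos'].round(3),o['joint_vel'].round(3),o['eef_pos'].round(4),o['tool_rot'].round(4),o['tau'].round(1))"; python3 -m inch '[0,0,0,0,0,0,100,0,0,0,0,0,0,100,0,0,0,0,0,0,100,0,0,0,0,0,0,100,0,0,0,0,0,0,100,0,0,0,0,0,0,100]'
```

```text
[-0.684  0.355 -0.278  0.934  0.025  3.141] [ 0.001 -0.004 -0.003 -0.006 -0.     0.001] [ 0.3866 -0.3062  0.0953] [ 0.9421 -0.335   0.0058 -0.0112] [ -0.  -38.1  20.7   0.    0.1   0. ]
clock: 5.08
eef_pos: [0.3852, -0.3053, 0.0934]
tool_rot: [0.942, -0.335, 0.004, -0.012]
ft_force: [-0.2, -0.3, -0.2]
grip_width: 0.0852
grasp_force: 0.0
```

```bash
python3 -m inch '[0,0,20,0,0,0.12,100,0,0,40,0,0,0.24,100,0,0,60,0,0,0.36,100,0,0,60,0,0,0.48,100,0,0,60,0,0,0.6,100,0,0,60,0,0,0.72,100,0,0,60,0,0,0.84,100,0,0,60,0,0,0.96,100]' >/dev/null; python3 -m inch '[0,0,0,0,0,0.12,100,0,0,0,0,0,0.24,100,0,0,0,0,0,0.36,100,0,0,0,0,0,0.48,100,0,0,0,0,0,0.6,100,0,0,0,0,0,0.72,100,0,0,0,0,0,0.84,100,0,0,0,0,0,0.96,100]' >/dev/null; python3 -m inch '[0,0,0,0,0,0.12,100,0,0,0,0,0,0.24,100,0,0,0,0,0,0.36,100,0,0,0,0,0,0.48,100,0,0,0,0,0,0.6,100,0,0,0,0,0,0.72,100,0,0,0,0,0,0.84,100,0,0,0,0,0,0.96,100]'; python3 -m inch '[0,0,0,0,0,0,100,0,0,0,0,0,0,100]'; python3 look.py mount_a
```

```text
clock: 7.08
eef_pos: [0.3851, -0.3052, 0.1532]
tool_rot: [0.452, 0.892, -0.011, -0.006]
ft_force: [0.7, -0.1, -1.0]
grip_width: 0.0855
grasp_force: 0.0
clock: 7.25
eef_pos: [0.3851, -0.3052, 0.1532]
tool_rot: [0.456, 0.89, -0.011, -0.006]
ft_force: [1.2, 1.0, -0.2]
grip_width: 0.0856
grasp_force: 0.0
sil 0.96 [447.  35.] rect@ 0.045 420.7 -151.0 [54. 51.] 20.9
sil 0.61 [280. 190.] rect@ 0.045 396.4 -291.1 [46. 50.] 44.3
spot 0.85 [275. 177.] [ 396.2 -291.7]
spot 0.59 [423.  48.] [ 424.3 -148.8]
tcp [ 385.1 -305.2  153.2] yaw 2.193 t 7.25
```

```bash
cat > goal.py <<'E'
from h import *
import sys
from scipy.spatial.transform import Rotation as R
x,y,z,yaw=map(float,sys.argv[1:])
o=bot.get_obs();h=yaw/2
r=R.from_quat([np.cos(h),np.sin(h),0,0])*R.from_quat(o["tool_rot"]).inv()
print("shift",np.round(np.array([x,y,z])-o["eef_pos"]*1000,1),"rot",r.as_rotvec().round(4),"t",o["clock"])
E
python3 goal.py 397.5 -292 153 2.43
```

```text
shift [12.3 13.3 -0.3] rot [ 0.0171 -0.0183  0.2354] t 7.4
```

```bash
python3 -m inch '[6,7,0,0.008,-0.009,0.11,100,12,13,0,0.017,-0.018,0.235,100,12,13,0,0.017,-0.018,0.235,100,12,13,0,0.017,-0.018,0.235,100,12,13,0,0.017,-0.018,0.235,100]'; python3 goal.py 397.5 -292 37 2.43; python3 look.py mount_b
```

```text
clock: 7.82
eef_pos: [0.397, -0.2925, 0.1533]
tool_rot: [0.349, 0.937, -0.0, -0.0]
ft_force: [-0.6, 0.4, -0.0]
grip_width: 0.0855
grasp_force: 0.0
shift [   0.5    0.5 -116.3] rot [ 0.0005 -0.0007  0.0016] t 7.8167
sil 0.67 [254. 192.] rect@ 0.045 396.2 -290.3 [46. 48.] 46.4
sil 0.56 [437.  83.] rect@ 0.045 420.4 -151.1 [55. 51.] 20.3
spot 0.84 [414.  88.] [ 422.2 -147.4]
spot 0.81 [250. 183.] [ 397.  -294.1]
tcp [ 397.  -292.5  153.3] yaw 2.428 t 7.8167
```

```bash
python3 -m inch '[0,0,-40,0,0,0,100,0,0,-80,0,0,0,100,0,0,-105,0,0,0,100,0,0,-116,0,0,0,100,0,0,-116,0,0,0,100,0,0,-116,0,0,0,100]'; python3 -m inch '[0,0,0,0,0,0,0,0,0,0,0,0,0,0,0,0,0,0,0,0,0,0,0,0,0,0,0,0,0,0,0,0,0,0,0,0,0,0,0,0,0,0]'
```

```text
clock: 8.47
eef_pos: [0.3968, -0.2922, 0.0369]
tool_rot: [0.348, 0.937, 0.0, -0.001]
ft_force: [0.4, 0.2, 0.3]
grip_width: 0.0852
grasp_force: 0.0
clock: 8.97
eef_pos: [0.3984, -0.2933, 0.039]
tool_rot: [0.348, 0.938, -0.001, 0.002]
ft_force: [-1.3, 0.3, 5.7]
grip_width: 0.0452
grasp_force: 61.4
```

```bash
python3 -m inch '[0,0,20,0,0,0,0,0,0,40,0,0,0,0,0,0,60,0,0,0,0,35,2,70,0,0,0.07,0,70,3,70,0,0,0.14,0,105,5,70,0,0,0.21,0,140,6,70,0,0,0.28,0,172,8,70,0,0,0.35,0]'; python3 -m inch '[20,1,0,0,0,0.07,0,35,1,0,0,0,0.07,0,35,1,0,0,0,0.07,0,35,1,0,0,0,0.07,0,35,1,0,0,0,0.07,0]'; python3 goal.py 605.5 -284 43 2.86; python3 -c "
from h import *
cv2.imwrite('pics/w3.png',bot.camera('wrist'))"
```

```text
clock: 9.63
eef_pos: [0.5711, -0.2842, 0.1079]
tool_rot: [0.177, 0.984, -0.0, 0.001]
ft_force: [-0.1, -0.7, -1.3]
grip_width: 0.0452
grasp_force: 61.4
clock: 10.05
eef_pos: [0.6031, -0.2832, 0.107]
tool_rot: [0.145, 0.989, -0.0, -0.001]
ft_force: [-0.2, -0.1, -1.5]
grip_width: 0.0451
grasp_force: 61.3
shift [  2.4  -0.8 -64. ] rot [-0.0002 -0.0018  0.009 ] t 10.05
```

View pics/w3.png

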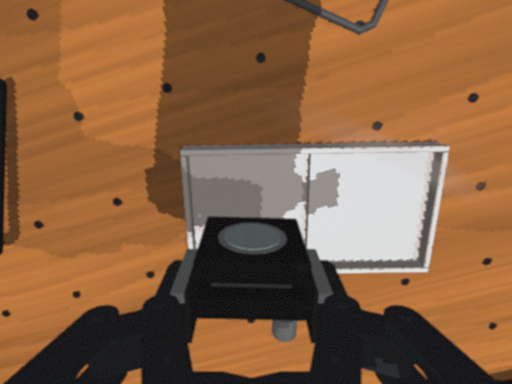

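The mount is held between the fingers over the left bay. The tray rim runs from (181,148) to (449,147), with the near right corner at (428,270) and the divider at (307,150).

Run:
```python
from h import *
a,b,c=[onz("wrist",q,.015)*1000 for q in((181,147),(449,146),(428,271))]
print(a,b,c,np.linalg.norm(a-b),np.linalg.norm(b-c)); ctr=(a+c)/2; u=(b-a)/np.linalg.norm(b-a)
print("ctr",ctr,"yaw",np.arctan2(-u[0],u[1]),"bays",ctr+42*u,ctr-42*u)
```

```text
[ 549.94566923 -313.99969866] [ 598.11596045 -151.25496117] [ 685.3936292 -175.4040062] 169.7239716019107 90.55698669209497
ctr [ 617.66964922 -244.70185243] yaw -0.28777088893206415 bays [ 629.58989956 -204.42893806] [ 605.74939887 -284.9747668 ]
```

```bash
python3 -m inch '[2,-1,-30,0,0,0,0,2,-1,-50,0,0,0,0,2,-1,-59,0,0,0,0,2,-1,-63,0,0,0,0,2,-1,-63,0,0,0,0,2,-1,-63,0,0,0,0]'; python3 -m inch '[0,0,0,0,0,0,72,0,0,0,0,0,0,72,0,0,0,0,0,0,72,0,0,0,0,0,0,72,0,0,0,0,0,0,72]'; python3 -m inch '[0,0,20,0,0,0,75,0,0,50,0,0,0,75,0,0,80,0,0,0,100,0,0,110,0,0,0,100]'; python3 -c "
from h import *
cv2.imwrite('pics/w4.png',bot.camera('wrist'))"; python3 goal.py 424 -148 153 3.45
```

```text
clock: 10.6
eef_pos: [0.6063, -0.2848, 0.0454]
tool_rot: [0.145, 0.989, -0.0, 0.001]
ft_force: [-0.3, 0.3, -1.6]
grip_width: 0.0451
grasp_force: 61.2
clock: 11.02
eef_pos: [0.6065, -0.2844, 0.0447]
tool_rot: [0.145, 0.99, -0.0, 0.0]
ft_force: [0.7, 0.8, 0.2]
grip_width: 0.0614
grasp_force: 0.0
clock: 11.35
eef_pos: [0.6059, -0.2841, 0.1552]
tool_rot: [0.145, 0.99, -0.0, -0.001]
ft_force: [1.2, -1.1, -0.3]
grip_width: 0.085
grasp_force: 0.0
shift [-185.1  137.6  -10.3] rot [0.0019 0.0112 0.5984] t 11.4
```

View pics/w4.png

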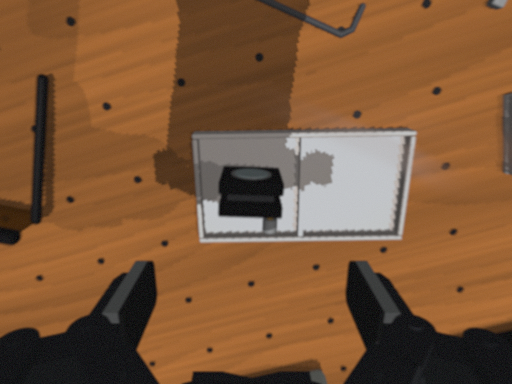

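The first mount stands in the left bay at (250,192). Now for the second mount.

```bash
python3 -m inch '[-26,20,0,0,0,0.09,100,-52,40,0,0,0,0.18,100,-79,59,0,0,0,0.27,100,-106,79,0,0,0,0.36,100,-132,98,0,0,0,0.45,100,-158,118,0,0,0,0.54,100,-185,138,0,0.01,0.6,100,-185,138,0,0,0.01,0.6,100]'
```

```text
$: bad value
```

```bash
python3 -m inch '[0,0,0,0,0,0,100,0,0,0,0,0,0,100,0,0,0,0,0,0,100]';python3 look.py mount_a w5 0.046; python3 -c "
import cv2
im=cv2.imread('pics/w5.png')[100:350,140:390];cv2.imwrite('pics/w5c.png',cv2.resize(im,None,fx=2.4,fy=2.4,interpolation=2))"
```

```text
clock: 11.65
eef_pos: [0.6055, -0.2839, 0.153]
tool_rot: [0.145, 0.99, 0.0, -0.001]
ft_force: [-0.1, -0.3, 0.4]
grip_width: 0.0853
grasp_force: 0.0
sil 0.92 [252. 191.] rect@ 0.046 604.2 -284.4 [47. 50.] 69.7
spot 0.79 [250. 181.] [ 603.5 -284.8]
tcp [ 605.5 -283.9  153. ] yaw 2.852 t 11.65
```

View pics/w5c.png

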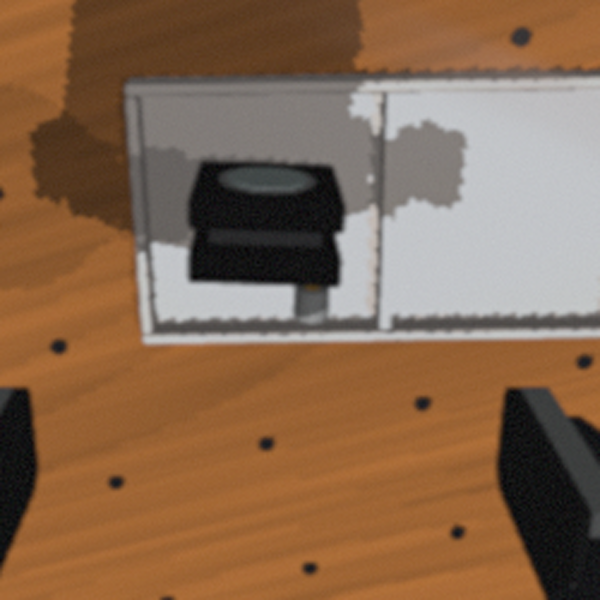

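My move was refused because a value was missing, so this view is still of the first mount, standing upright inside its bay. I'll resend the move.

```bash
python3 -m inch '[-26,20,0,0,0,0.09,100,-52,40,0,0,0,0.18,100,-79,59,0,0,0,0.27,100,-106,79,0,0,0,0.36,100,-132,98,0,0,0,0.45,100,-158,118,0,0,0,0.54,100,-183,136,0,0,0,0.63,100,-183,136,0,0,0,0.63,100]' && python3 -m inch '[0,0,0,0,0,0,100,0,0,0,0,0,0,100,0,0,0,0,0,0,100]';python3 look.py mount_a w6 0.046; python3 -c "
import cv2
im=cv2.imread('pics/w6.png')[100:350,140:390];cv2.imwrite('pics/w6c.png',cv2.resize(im,None,fx=2.4,fy=2.4,interpolation=2))"
```

```text
clock: 12.47
eef_pos: [0.4161, -0.1447, 0.1524]
tool_rot: [-0.171, 0.985, 0.003, -0.004]
ft_force: [0.1, -0.2, -0.3]
grip_width: 0.0853
grasp_force: 0.0
clock: 12.72
eef_pos: [0.4245, -0.149, 0.1544]
tool_rot: [-0.169, 0.986, -0.001, 0.001]
ft_force: [0.4, -0.5, 0.6]
grip_width: 0.0853
grasp_force: 0.0
sil 0.96 [ 43. 315.] rect@ 0.046 581.8 -278.8 [39. 68.] 62.7
sil 0.74 [259. 192.] rect@ 0.046 421.7 -147.7 [49. 45.] 19.4
spot 0.87 [ 52. 311.] [ 612.2 -288.7]
spot 0.8 [255. 182.] [ 423.4 -146.5]
tcp [ 424.5 -149.   154.4] yaw 3.481 t 12.7167
```

View pics/w6c.png

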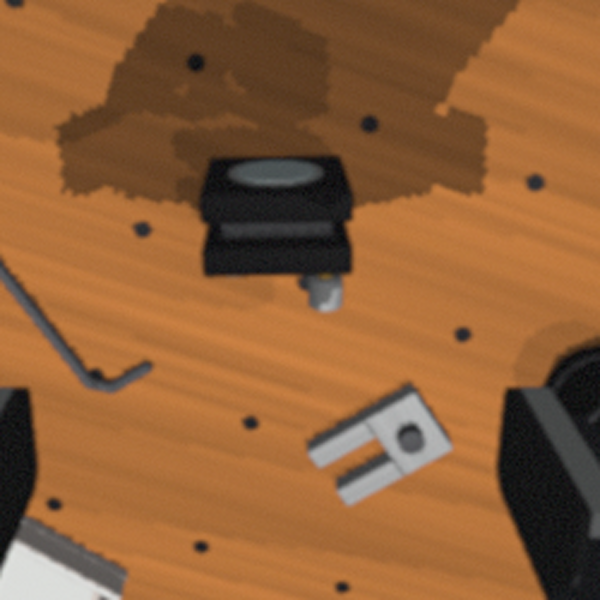

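```bash
python3 -m inch '[-1,2,-40,0,0,0.02,100,-1,2,-80,0,0,0.02,100,-1,2,-105,0,0,0.02,100,-1,2,-116,0,0,0.02,100,-1,2,-116,0,0,0.02,100,-1,2,-116,0,0,0.02,100]'; python3 -m inch '[0,0,0,0,0,0,0,0,0,0,0,0,0,0,0,0,0,0,0,0,0,0,0,0,0,0,0,0,0,0,0,0,0,0,0,0,0,0,0,0,0,0]'; python3 goal.py 629.6 -204.4 107 2.86
```

```text
clock: 13.37
eef_pos: [0.4222, -0.1464, 0.0377]
tool_rot: [-0.179, 0.984, 0.0, -0.001]
ft_force: [-0.1, 0.1, 0.4]
grip_width: 0.0856
grasp_force: 0.0
clock: 13.87
eef_pos: [0.4235, -0.1467, 0.0397]
tool_rot: [-0.179, 0.984, -0.001, 0.002]
ft_force: [-0.6, 0.3, 5.6]
grip_width: 0.0449
grasp_force: 61.9
shift [206.1 -57.7  67.3] rot [ 0.0022  0.0028 -0.6415] t 13.8667
```

```bash
python3 -m inch '[0,0,25,0,0,0,0,0,0,50,0,0,0,0,0,0,70,0,0,-0.03,0,30,-8,72,0,0,-0.14,0,60,-17,72,0,0,-0.25,0,90,-25,72,0,0,-0.36,0,120,-33,72,0,0,-0.47,0,150,-42,72,0,0,-0.58,0]'; python3 -m inch '[30,-8,0,0,0,-0.06,0,56,-16,0,0,0,-0.06,0,56,-16,0,0,0,-0.06,0,56,-16,0,0,0,-0.06,0,56,-16,0,0,0,-0.06,0]'; python3 goal.py 629.6 -204.4 44 2.86
```

```text
clock: 14.53
eef_pos: [0.5733, -0.1885, 0.1106]
tool_rot: [0.112, 0.994, -0.0, 0.0]
ft_force: [0.4, -0.6, -1.3]
grip_width: 0.0449
grasp_force: 61.8
clock: 14.95
eef_pos: [0.6271, -0.2039, 0.1096]
tool_rot: [0.14, 0.99, 0.0, -0.001]
ft_force: [0.1, 0.5, -1.0]
grip_width: 0.0451
grasp_force: 61.8
shift [  2.5  -0.5 -65.6] rot [-0.0004 -0.0024 -0.0016] t 14.95
```

```bash
python3 -m inch '[2,0,-30,0,0,0,0,2,0,-50,0,0,0,0,2,0,-61,0,0,0,0,2,0,-65,0,0,0,0,2,0,-65,0,0,0,0,2,0,-65,0,0,0,0]'; python3 -m inch '[0,0,0,0,0,0,72,0,0,0,0,0,0,72,0,0,0,0,0,0,72,0,0,0,0,0,0,72,0,0,0,0,0,0,72]'; python3 -m inch '[0,0,20,0,0,0,75,0,0,50,0,0,0,75,0,0,80,0,0,0,100,0,0,110,0,0,0,100]'; python3 look.py mount_a w7; python3 -m inch '[-25,28,0,0,0,0,100,-50,56,0,0,0,0,100,-75,84,0,0,0,0,100,-100,112,0,0,0,0,100,-125,140,0,0,0,0,100,-150,168,0,0,0,0,100,-174,196,0,0,0,0,100,-174,196,0,0,0,0,100]';  python3 -m inch '[0,0,0,0,0,0,100,0,0,0,0,0,0,100,0,0,0,0,0,0,100]'; python3 look.py lens_tube w8 0.045; python3 -c "
import cv2
a=cv2.imread('pics/w7.png');b=cv2.imread('pics/w8.png')
cv2.imwrite('pics/w78.png',cv2.resize(cv2.hconcat([a,b]),None,fx=.78,fy=.78,interpolation=3))"
```

```text
clock: 15.45
eef_pos: [0.6302, -0.2044, 0.0464]
tool_rot: [0.14, 0.99, -0.0, 0.001]
ft_force: [0.1, -0.9, -0.9]
grip_width: 0.0449
grasp_force: 61.9
clock: 15.87
eef_pos: [0.6305, -0.2044, 0.0457]
tool_rot: [0.14, 0.99, -0.0, 0.0]
ft_force: [-0.3, -0.1, 0.3]
grip_width: 0.0613
grasp_force: 0.0
clock: 16.2
eef_pos: [0.6298, -0.2042, 0.1562]
tool_rot: [0.14, 0.99, -0.0, -0.001]
ft_force: [0.3, 0.9, 0.0]
grip_width: 0.0843
grasp_force: 0.0
sil 0.62 [143. 192.] rect@ 0.045 613.1 -286.9 [57. 53.] 69.7
sil 0.55 [253. 194.] rect@ 0.045 637.7 -206.9 [48. 53.] 72.1
spot 0.79 [151. 179.] [ 608.5 -288. ]
spot 0.73 [252. 183.] [ 636.3 -205.9]
tcp [ 629.8 -204.2  156.2] yaw 2.861 t 16.2
clock: 17.02
eef_pos: [0.4496, -0.0048, 0.1535]
tool_rot: [0.137, 0.991, 0.0, -0.004]
ft_force: [-0.8, -0.2, -0.5]
grip_width: 0.0853
grasp_force: 0.0
clock: 17.27
eef_pos: [0.4571, -0.0089, 0.1551]
tool_rot: [0.14, 0.99, -0.0, 0.0]
ft_force: [0.7, -0.6, 0.6]
grip_width: 0.0853
grasp_force: 0.0
sil 0.59 [255. 188.] rect@ 0.045 449.2 -4.5 [38. 45.] 73.9
tcp [457.1  -8.9 155.1] yaw 2.861 t 17.2667
```

View pics/w78.png

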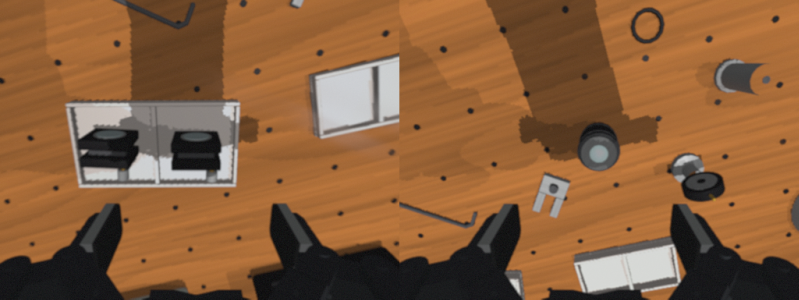

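```bash
python3 -c "
from h import *
print(onz('wrist',(256,197),.045)*1000, onz('wrist',(599/.78-512,131/.78),.045)*1000)
print(bot.get_obs()['eef_pos'])"
```

```text
[456.00122952  -5.34455836] [435.23317551   0.53712   ]
[ 0.45692221 -0.00911606  0.15504197]
```

```bash
python3 -m inch '[-1,3,-40,0,0,0,100,-1,3,-80,0,0,0,100,-1,3,-105,0,0,0,100,-1,3,-117,0,0,0,100,-1,3,-117,0,0,0,100,-1,3,-117,0,0,0,100]'; python3 -m inch '[0,0,0,0,0,0,0,0,0,0,0,0,0,0,0,0,0,0,0,0,0,0,0,0,0,0,0,0,0,0,0,0,0,0,0,0,0,0,0,0,0,0,0,0,0,0,0,0,0]';python3 -m inch '[0,0,30,0,0,0,0,0,0,60,0,0,0,0,0,0,90,0,0,0,0,0,0,120,0,0,0,0,0,0,145,0,0,0,0,0,0,145,0,0,0,0,0,0,145,0,0,0,0]'; python3 goal.py 610 232 184 2.86
```

```text
clock: 17.92
eef_pos: [0.4551, -0.0058, 0.0377]
tool_rot: [0.14, 0.99, -0.0, -0.001]
ft_force: [0.1, 0.2, 0.7]
grip_width: 0.0852
grasp_force: 0.0
clock: 18.5
eef_pos: [0.4564, -0.0053, 0.0397]
tool_rot: [0.14, 0.99, 0.0, 0.001]
ft_force: [0.2, 0.2, 6.0]
grip_width: 0.0388
grasp_force: 60.0
clock: 19.08
eef_pos: [0.4564, -0.0053, 0.1851]
tool_rot: [0.14, 0.99, 0.0, 0.002]
ft_force: [0.2, -0.4, -1.0]
grip_width: 0.0379
grasp_force: 60.6
shift [153.6 237.3  -1.1] rot [ 0.0003  0.0044 -0.0016] t 19.0833
```

```bash
python3 -m inch '[19,30,0,0,0,0,0,38,60,0,0,0,0,0,58,89,0,0,0,0,0,77,119,0,0,0,0,0,96,148,0,0,0,0,0,115,178,0,0,0,0,0,135,208,0,0,0,0,0,154,237,0,0,0,0,0]'; python3 -m inch '[0,0,-30,0,0,0,0,0,0,-60,0,0,0,0,0,0,-70,0,0,0,0,0,0,-70,0,0,0,0,0,0,-70,0,0,0,0]'; python3 goal.py 610 232 44 2.86; python3 look.py lens_dish w9 0.015; python3 -c "
from h import *
m=bot.silhouettes('wrist','lens_dish')[0]['mask'].astype(np.uint8)
im=cv2.imread('pics/w9.png');c,_=cv2.findContours(m,0,1);cv2.drawContours(im,c,-1,(0,255,0),1)
cv2.imwrite('pics/w9b.png',im)"
```

```text
clock: 19.75
eef_pos: [0.6088, 0.233, 0.1807]
tool_rot: [0.139, 0.99, -0.001, -0.002]
ft_force: [0.3, -0.1, 0.1]
grip_width: 0.0384
grasp_force: 60.7
clock: 20.17
eef_pos: [0.608, 0.231, 0.1119]
tool_rot: [0.14, 0.99, -0.001, -0.002]
ft_force: [0.1, 0.4, -1.1]
grip_width: 0.0385
grasp_force: 60.8
shift [  2.    1.  -67.9] rot [ 0.0017 -0.0038 -0.0011] t 20.1667
sil 0.84 [258. 190.] rect@ 0.015 606.8 236.4 [83. 72.] 70.0
spot 0.58 [254. 202.] [615.4 232.7]
tcp [608.  231.  111.9] yaw 2.861 t 20.1667
```

View pics/w9b.png

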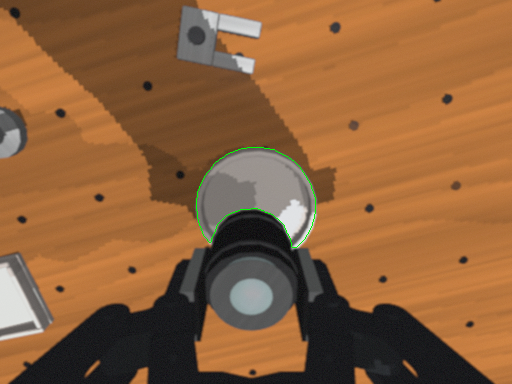

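```bash
python3 -m inch '[2,2,-30,0,0,0,0,2,2,-50,0,0,0,0,2,2,-62,0,0,0,0,2,2,-67,0,0,0,0,2,2,-67,0,0,0,0,2,2,-67,0,0,0,0]'; python3 -m inch '[0,0,0,0,0,0,70,0,0,0,0,0,0,70,0,0,0,0,0,0,70,0,0,0,0,0,0,70,0,0,0,0,0,0,70]'; python3 -m inch '[0,0,20,0,0,0,75,0,0,50,0,0,0,75,0,0,80,0,0,0,100,0,0,110,0,0,0,100,0,0,120,0,0,0,100,0,0,120,0,0,0,100]';python3 look.py lens_tube w10 0.049; python3 goal.py 402 271 164 2.86
```

```text
clock: 20.87
eef_pos: [0.6119, 0.2338, 0.0475]
tool_rot: [0.14, 0.99, 0.0, 0.001]
ft_force: [1.1, 0.1, -1.7]
grip_width: 0.0383
grasp_force: 60.8
clock: 21.28
eef_pos: [0.6115, 0.2338, 0.047]
tool_rot: [0.14, 0.99, 0.0, 0.0]
ft_force: [-0.0, 1.0, 0.1]
grip_width: 0.0597
grasp_force: 0.0
clock: 21.78
eef_pos: [0.6134, 0.2346, 0.1708]
tool_rot: [0.14, 0.99, 0.002, 0.004]
ft_force: [0.3, -0.6, 0.3]
grip_width: 0.0854
grasp_force: 0.0
sil 0.67 [246. 184.] rect@ 0.049 601.5 234.5 [38. 45.] 73.9
sil 0.58 [ 33. 116.] rect@ 0.049 511.0 103.7 [42. 29.] 67.3
spot 0.63 [247. 175.] [605.8 230.1]
tcp [613.4 234.6 170.8] yaw 2.862 t 21.7833
shift [-208.3   37.6   -0.5] rot [ 0.0013 -0.0028 -0.0015] t 21.9333
```

```bash
python3 -m inch '[-30,5,0,0,0,0,100,-60,11,0,0,0,0,100,-90,16,0,0,0,0,100,-120,21,0,0,0,0,100,-150,27,0,0,0,0,100,-180,32,0,0,0,0,100,-208,37,0,0,0,0,100,-208,37,0,0,0,0,100]';  python3 -m inch '[0,0,0,0,0,0,100,0,0,0,0,0,0,100,0,0,0,0,0,0,100]'; python3 look.py post_a w11 0.06;python3 -c "
import cv2
a=cv2.imread('pics/w10.png');b=cv2.imread('pics/w11.png')
cv2.imwrite('pics/w1011.png',cv2.resize(cv2.hconcat([a,b]),None,fx=.78,fy=.78,interpolation=3))"
```

```text
clock: 22.6
eef_pos: [0.3967, 0.2695, 0.1636]
tool_rot: [0.138, 0.99, -0.003, -0.004]
ft_force: [-0.1, -0.6, -0.6]
grip_width: 0.0854
grasp_force: 0.0
clock: 22.85
eef_pos: [0.4039, 0.2705, 0.1655]
tool_rot: [0.14, 0.99, -0.0, -0.0]
ft_force: [-0.3, 0.3, 0.2]
grip_width: 0.0853
grasp_force: 0.0
sil 0.69 [116. 247.] rect@ 0.06 411.9 162.8 [25. 45.] 34.0
spot 0.98 [125. 239.] [428.3 139.9]
spot 0.97 [254. 181.] [407.4 271.4]
tcp [403.9 270.5 165.5] yaw 2.861 t 22.85
```

View pics/w1011.png

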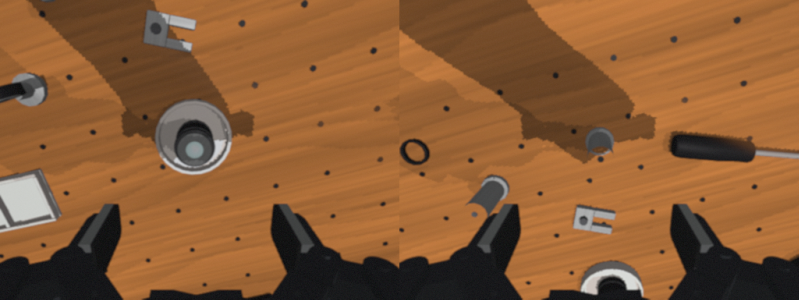

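```bash
python3 -c "
from h import *
im=cv2.imread('pics/w11.png')[140:240,210:310];cv2.imwrite('pics/w11c.png',cv2.resize(im,None,fx=5,fy=5,interpolation=2))
for p in((258,195),(257,198)):print(onz('wrist',p,.06)*1000)"
```

```text
[400.63829569 276.33538351]
[402.60726323 275.0416246 ]
```

View pics/w11c.png

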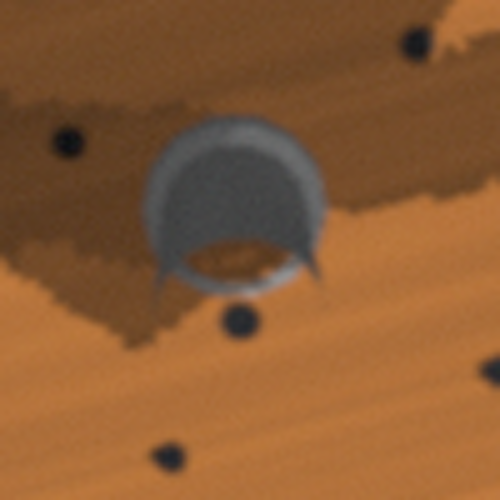

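```bash
python3 -c "
from h import *
print(onz('wrist',(257,181),.004)*1000,onz('wrist',(258,204),.06)*1000,bot.get_obs()['eef_pos'])
from look import look
look('post_a')"
```

```text
[406.78313973 274.74730427] [407.17648155 274.48793457] [0.40403643 0.27046343 0.16589413]
sil 0.64 [254. 180.] rect@ 0.045 395.5 276.9 [30. 30.] 31.5
spot 0.8 [122. 241.] [429.  136.4]
spot 0.74 [254. 180.] [405.9 272.7]
tcp [404.  270.5 165.9] yaw 2.86 t 23.0
```

```bash
python3 -m inch '[2,3,-40,0,0,0,80,2,3,-80,0,0,0,80,2,3,-110,0,0,0,80,2,3,-122,0,0,0,80,2,3,-122,0,0,0,80,2,3,-122,0,0,0,80]'; python3 -m inch '[0,0,0,0,0,0,0,0,0,0,0,0,0,0,0,0,0,0,0,0,0,0,0,0,0,0,0,0,0,0,0,0,0,0,0,0,0,0,0,0,0,0,0,0,0,0,0,0,0]';python3 -m inch '[0,0,30,0,0,0,0,0,0,60,0,0,0,0,0,0,90,0,0,0,0,0,0,120,0,0,0,0,0,0,145,0,0,0,0,0,0,145,0,0,0,0,0,0,145,0,0,0,0]'; python3 goal.py 626 16 190 3.1
```

```text
clock: 23.65
eef_pos: [0.405, 0.2734, 0.0439]
tool_rot: [0.14, 0.99, -0.001, -0.001]
ft_force: [0.4, 0.2, 0.9]
grip_width: 0.0685
grasp_force: 0.0
clock: 24.23
eef_pos: [0.4062, 0.2744, 0.0458]
tool_rot: [0.14, 0.99, 0.001, 0.001]
ft_force: [-0.1, -0.4, 5.5]
grip_width: 0.0237
grasp_force: 58.5
clock: 24.82
eef_pos: [0.4059, 0.2742, 0.1906]
tool_rot: [0.14, 0.99, 0.001, 0.001]
ft_force: [0.4, 0.4, -2.2]
grip_width: 0.0239
grasp_force: 59.6
shift [ 220.1 -258.2   -0.6] rot [-0.002   0.0026  0.2385] t 24.8167
```

```bash
python3 -m inch '[20,-29,0,0,0,0.02,0,40,-58,0,0,0,0.05,0,60,-87,0,0,0,0.07,0,80,-116,0,0,0,0.1,0,100,-145,0,0,0,0.12,0,120,-174,0,0,0,0.15,0,140,-203,0,0,0,0.18,0,160,-232,0,0,0,0.21,0]'; python3 -m inch '[20,-29,0,0,0,0.03,0,40,-58,0,0,0,0.03,0,59,-86,0,0,0,0.03,0,59,-86,-30,0,0,0.03,0,59,-86,-60,0,0,0.03,0,59,-86,-65,0,0,0.03,0,59,-86,-65,0,0,0.03,0,59,-86,-65,0,0,0.03,0]'; python3 look.py post_tray w12 0.015; python3 goal.py 625 -44 50 3.1
```

```text
clock: 25.48
eef_pos: [0.5644, 0.04, 0.1865]
tool_rot: [0.034, 0.999, -0.0, -0.002]
ft_force: [-0.5, 0.7, -2.1]
grip_width: 0.0235
grasp_force: 59.5
clock: 26.15
eef_pos: [0.6233, -0.0439, 0.1233]
tool_rot: [0.02, 1.0, -0.0, -0.002]
ft_force: [-0.3, 0.2, -1.6]
grip_width: 0.0235
grasp_force: 59.5
sil 0.87 [298. 194.] rect@ 0.015 630.5 -16.6 [125.  69.] 87.0
spot 0.72 [286. 197.] [630.8 -17.4]
tcp [623.3 -43.9 123.3] yaw 3.102 t 26.15
shift [ -0.4  -0.1 -76.3] rot [ 0.0006  0.0034 -0.0023] t 26.3
```

View pics/w12.png

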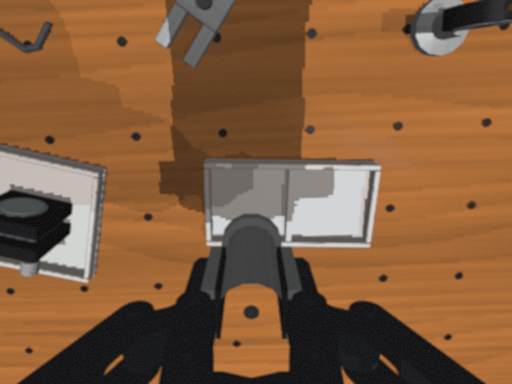

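Run:
```python
from h import *
a,b,c=[onz("wrist",q,.015)*1000 for q in((205,160),(380,162),(371,247))]
print(np.linalg.norm(a-b),np.linalg.norm(b-c)); ctr=(a+c)/2; u=(b-a)/np.linalg.norm(b-a)
print("ctr",ctr,"yaw",np.arctan2(-u[0],u[1]),"bays",ctr+30*u,ctr-30*u)
```

```text
122.53150820580223 66.56233383059345
ctr [631.93769139 -14.75198385] yaw -0.05141170151625661 bays [633.47936308  15.20837744] [630.39601971 -44.71234513]
```

```bash
python3 -m inch '[4,0,-30,0,0,0,0,4,0,-55,0,0,0,0,4,0,-68,0,0,0,0,4,0,-73,0,0,0,0,4,0,-73,0,0,0,0,4,0,-73,0,0,0,0]'; python3 -m inch '[0,0,0,0,0,0,52,0,0,0,0,0,0,52,0,0,0,0,0,0,52,0,0,0,0,0,0,52,0,0,0,0,0,0,52]'; python3 -m inch '[0,0,25,0,0,0,52,0,0,50,0,0,0,52,0,0,80,0,0,0,75,0,0,110,0,0,0,75,0,0,120,0,0,0,75]'; python3 look.py post_b w13 0.06; python3 goal.py 429 140 165 3.1
```

```text
clock: 26.8
eef_pos: [0.6294, -0.0442, 0.0531]
tool_rot: [0.02, 1.0, -0.0, 0.001]
ft_force: [-0.3, 0.6, -2.3]
grip_width: 0.0237
grasp_force: 60.0
clock: 27.22
eef_pos: [0.6287, -0.0444, 0.0521]
tool_rot: [0.02, 1.0, -0.0, 0.001]
ft_force: [0.7, 0.1, -0.9]
grip_width: 0.0445
grasp_force: 0.0
clock: 27.63
eef_pos: [0.6306, -0.0445, 0.1769]
tool_rot: [0.02, 1.0, -0.0, 0.004]
ft_force: [1.9, -0.1, 1.1]
grip_width: 0.0643
grasp_force: 0.0
sil 0.91 [251. 173.] rect@ 0.06 614.4 -44.2 [27. 26.] 43.2
spot 0.87 [254. 175.] [627.7 -42.1]
tcp [630.6 -44.5 176.9] yaw 3.101 t 27.6333
shift [-199.8  184.4   -7.1] rot [ 0.0005  0.0022 -0.0015] t 27.7833
```

```bash
python3 -m inch '[-25,23,0,0,0,0,80,-50,46,0,0,0,0,80,-75,69,0,0,0,0,80,-100,92,0,0,0,0,80,-125,115,0,0,0,0,80,-150,138,0,0,0,0,80,-175,161,-4,0,0,0,80,-200,184,-7,0,0,0,80]';  python3 -m inch '[0,0,0,0,0,0,80,0,0,0,0,0,0,80,0,0,0,0,0,0,80,0,0,0,0,0,0,80]'; python3 look.py post_a w14 0.06;python3 -c "
import cv2
a=cv2.imread('pics/w13.png')[90:290,130:390];b=cv2.imread('pics/w14.png')[140:240,200:330]
cv2.imwrite('pics/w1314.png',cv2.hconcat([cv2.resize(a,(390,300)),cv2.resize(b,(390,300),interpolation=2)]))"
```

```text
clock: 28.45
eef_pos: [0.4253, 0.14, 0.1619]
tool_rot: [0.02, 1.0, -0.001, -0.002]
ft_force: [0.5, 1.1, 0.3]
grip_width: 0.0683
grasp_force: 0.0
clock: 28.78
eef_pos: [0.4286, 0.1391, 0.1636]
tool_rot: [0.021, 1.0, -0.0, -0.0]
ft_force: [-0.1, 0.2, 0.7]
grip_width: 0.0681
grasp_force: 0.0
sil 0.65 [250. 178.] rect@ 0.06 414.8 139.5 [24. 32.] 87.6
spot 0.66 [254. 179.] [429.3 141.4]
tcp [428.6 139.1 163.6] yaw 3.101 t 28.7833
```

View pics/w1314.png

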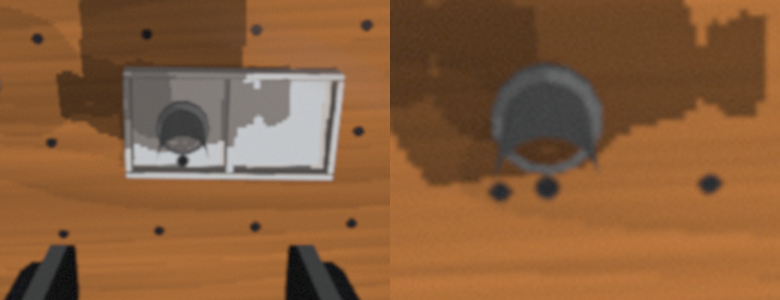

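```bash
python3 -c "
from h import *
print(onz('wrist',(252.7,180),.004)*1000,onz('wrist',(252.3,202.5),.06)*1000,bot.get_obs()['eef_pos'])"
```

```text
[428.82473257 139.93943284] [428.89970178 139.47112826] [0.42890085 0.13897644 0.16400741]
```

```bash
python3 -m inch '[0,1,-40,0,0,0,80,0,1,-80,0,0,0,80,0,1,-108,0,0,0,80,0,1,-120,0,0,0,80,0,1,-120,0,0,0,80,0,1,-120,0,0,0,80]'; python3 -m inch '[0,0,0,0,0,0,0,0,0,0,0,0,0,0,0,0,0,0,0,0,0,0,0,0,0,0,0,0,0,0,0,0,0,0,0,0,0,0,0,0,0,0,0,0,0,0,0,0,0]';python3 -m inch '[0,0,30,0,0,0,0,0,0,60,0,0,0,0,0,0,90,0,0,0,0,0,0,120,0,0,0,0,0,0,145,0,0,0,0,0,0,145,0,0,0,0,0,0,145,0,0,0,0]'; python3 goal.py 630 14 190 3.1
```

```text
clock: 29.43
eef_pos: [0.4282, 0.1401, 0.0438]
tool_rot: [0.021, 1.0, -0.0, -0.001]
ft_force: [-0.5, 0.1, 1.1]
grip_width: 0.0684
grasp_force: 0.0
clock: 30.02
eef_pos: [0.4293, 0.1409, 0.0457]
tool_rot: [0.02, 1.0, 0.0, 0.001]
ft_force: [-0.1, -1.3, 6.1]
grip_width: 0.0234
grasp_force: 58.5
clock: 30.6
eef_pos: [0.4292, 0.1411, 0.1909]
tool_rot: [0.02, 1.0, 0.001, 0.002]
ft_force: [0.1, 0.2, -2.8]
grip_width: 0.0234
grasp_force: 59.1
shift [ 200.8 -127.1   -0.9] rot [-0.0011  0.0039 -0.0016] t 30.6
```

```bash
python3 -m inch '[29,-18,0,0,0,0,0,57,-36,0,0,0,0,0,86,-54,0,0,0,0,0,115,-73,0,0,0,0,0,144,-91,0,0,0,0,0,172,-109,0,0,0,0,0,200,-127,0,0,0,0,0,200,-127,0,0,0,0,0]'; python3 -m inch '[0,0,-30,0,0,0,0,0,0,-60,0,0,0,0,0,0,-70,0,0,0,0,0,0,-70,0,0,0,0,0,0,-70,0,0,0,0]'; python3 goal.py 630 14 50.5 3.1; python3 -c "
import cv2
from workcell import bot
cv2.imwrite('pics/w15.png',bot.camera('wrist'))"
```

```text
clock: 31.27
eef_pos: [0.6314, 0.01, 0.1851]
tool_rot: [0.022, 1.0, -0.001, -0.001]
ft_force: [0.7, -0.1, -1.7]
grip_width: 0.0237
grasp_force: 59.3
clock: 31.68
eef_pos: [0.627, 0.0139, 0.1182]
tool_rot: [0.02, 1.0, -0.0, -0.002]
ft_force: [-0.0, 0.6, -1.5]
grip_width: 0.0234
grasp_force: 59.2
shift [  3.    0.1 -67.7] rot [ 0.0003 -0.0035 -0.0018] t 31.6833
```

View pics/w15.png

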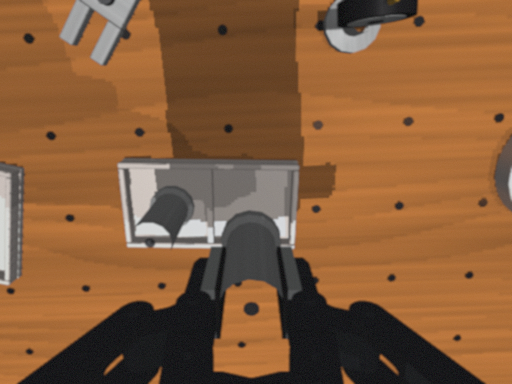

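The post is centred at (251,230) over the right bay, which spans columns 212–295. The first post stands in the left bay, so I lower and release.

```bash
python3 -m inch '[3,0,-30,0,0,0,0,3,0,-50,0,0,0,0,3,0,-63,0,0,0,0,3,0,-68,0,0,0,0,3,0,-68,0,0,0,0,3,0,-68,0,0,0,0]'; python3 -m inch '[0,0,0,0,0,0,48,0,0,0,0,0,0,48,0,0,0,0,0,0,48,0,0,0,0,0,0,48,0,0,0,0,0,0,48]'; python3 -m inch '[0,0,25,0,0,0,48,0,0,50,0,0,0,48,0,0,80,0,0,0,75,0,0,110,0,0,0,75,0,0,120,0,0,0,75]'; python3 -m inch '[-35,-20,10,0,0,0,75,-70,-40,10,0,0,0,75,-105,-60,10,0,0,0,75,-140,-80,10,0,0,0,75,-175,-100,10,0,0,0,75,-210,-120,10,0,0,0,75,-245,-140,10,0,0,0,75,-280,-160,10,0,0,0,75]'
python3 - <<'E'
from h import *
t=bot.camera("top");s=bot.camera("side")
a=cv2.resize(t[100:300,80:440],(800,444),interpolation=2);cv2.imwrite("pics/top9.png",a)
cv2.imwrite("pics/end.png",np.hstack([cv2.resize(t[110:220,100:400],(420,154)),np.zeros((154,0,3),np.uint8)]))
b=cv2.resize(s[80:340,120:400],(560,520),interpolation=2);cv2.imwrite("pics/side9.png",b)
for c in("top","side"):
  for n in("post_a","mount_a","lens_tube","iris"):
    print(c,n,[(round(float(d["confidence"]),2),np.round(onz(c,d["uv"],0 if n=="iris" else .004)*1000)) for d in bot.spot_point(c,n) if d["confidence"]>.4])
E
```

```text
clock: 32.23
eef_pos: [0.6325, 0.0138, 0.0532]
tool_rot: [0.02, 1.0, -0.0, 0.001]
ft_force: [0.5, 0.7, -1.3]
grip_width: 0.0237
grasp_force: 59.3
clock: 32.65
eef_pos: [0.6316, 0.0137, 0.052]
tool_rot: [0.02, 1.0, -0.0, 0.001]
ft_force: [-0.8, -0.3, -0.5]
grip_width: 0.0409
grasp_force: 0.0
clock: 33.07
eef_pos: [0.6336, 0.0137, 0.1769]
tool_rot: [0.02, 1.0, 0.0, 0.004]
ft_force: [1.5, -0.4, 1.5]
grip_width: 0.0637
grasp_force: 0.0
clock: 33.73
eef_pos: [0.3492, -0.1467, 0.181]
tool_rot: [0.02, 1.0, -0.0, -0.0]
ft_force: [-0.7, -1.1, 0.6]
grip_width: 0.0638
grasp_force: 0.0
top post_a [(0.5, array([630.,  12.])), (0.42, array([627., -42.]))]
top mount_a [(0.89, array([ 632., -204.])), (0.59, array([ 599., -281.]))]
top lens_tube [(0.85, array([610., 230.]))]
top iris [(0.66, array([512.,  75.]))]
side post_a [(0.7, array([639.,  14.])), (0.55, array([619., -42.]))]
side mount_a [(0.7, array([ 640., -205.])), (0.6, array([ 613., -289.]))]
side lens_tube [(0.96, array([611., 234.]))]
side iris [(0.78, array([518.,  82.]))]
```

View pics/side9.png

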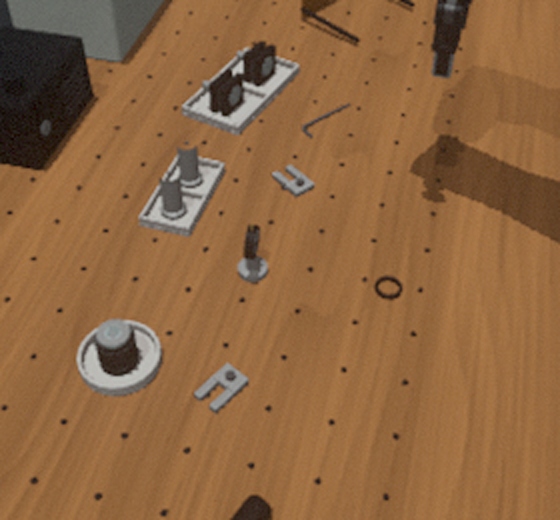

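All five parts stand upright in their trays: posts (170,198) and (189,167), mounts (227,95) and (259,65), tube (118,345). The iris at (252,255) has not moved, and the arm is clear.

```bash
python3 -c "
from workcell import bot
print(bot.job_done())"
```

```text
the job is handed in; nothing more can be done
None
```

I handed the job in with both posts, both mirror mounts and the lens tube standing upright in their trays and the iris where it was, at about 34 s on the robot's clock; the hand-in returned no verdict, so this rests on the last camera check.

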